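# Shut the loaded test fixtures and start the board test

## Task

Two of the three board test fixtures on the bench hold a circuit board: swing the cover of each of these two over and press it down gently, only as hard as it takes, until its catch snaps and holds it flush by itself. When both are shut, press the start button on the control box fully down and let it come up again. Leave the empty fixture's cover standing open and do not disturb the tools and other things on the bench.

Things in the scene. Friction and masses are not known exactly. Their poses are not given: they have to be found in the camera images.
- fixture_a: Loaded test fixture (green circuit board in its black head). Foot plate 140 x 100 x 12 mm, fixed. Origin: centre of the foot's underside; front (catch side) to its -x. Hinge axis along its y, at x = +50 mm, 50 to 80 mm above the bench: the head's height is set differently on each fixture and is NOT reported.
- fixture_b: The other loaded test fixture (green circuit board in its head); same build as fixture_a, its head height set on its own and not reported. Pressing either fixture with more than 65 N would break its board.
- fixture_spare: Spare fixture, same build, with NO board in it (only rows of small brass pins on the bare black head). Its cover stays open.
- cover_a (a joint): Opening angle of fixture_a's cover, rad: 0 shut (level), pi/2 upright, more leans back past the hinge (limit 1.95). Grey plate with a clear window, 80 mm wide, 105 mm from hinge axis to free edge, plus a tab 36 mm wide, 12 mm long; underside on the axis, top face 8 mm above it. Stiff hinge: stays put at about 1.1 to 1.75 rad, 1 to 4 N at the edge moves it.
- cover_b (a joint): Same for fixture_b. For all covers: a spring lifts a cover that is let go unlatched to about 0.5 rad. From about 0.16 rad a nose under the tab meets a spring catch: pressed 80 to 100 mm from the hinge this takes up to some 11 to 15 N (most at about 0.12 rad), eases off below 0.1 rad and, under about 0.05 rad, the catch pulls the cover home to 0 on firm pads and holds it.
- cover_spare (a joint): Opening angle of the spare fixture's cover, rad; same build. It stands open and must stay open.
- control_box: Grey control box, 110 x 90 mm, 45 mm high, fixed to the bench; origin under its centre. The start button is on its top.
- start_top (a point): Centre of the top face of the start button, a round grey push button of 36 mm diameter in a black collar (52 mm across, 12 mm high) on the control box; its top face is 64 mm above the bench when up.
- start (a joint): How far the start button is pressed, m: 0 = up, 0.007 = fully down. Spring: begins to move at about 2 N, fully down at 6 N; comes up by itself when let go.
- tip_stand: Bystander: grey soldering-tip stand, 100 x 75 mm block 30 mm high with four thin upright tips to 75 mm; origin under its centre.
- tin: Bystander: small open metal tin, 64 mm across, 26 mm high; origin under its centre.
- screwdriver: Bystander: screwdriver lying on the bench, 170 mm long, handle towards its own -x.
- flashlight: Bystander: black torch standing upright, 36 mm across, 120 mm high; origin under its centre.
- pliers: Bystander: pliers lying flat, 130 mm long, 18 mm high.
- flux_jar: Bystander: amber jar, 48 mm across, 55 mm high; origin under its centre.

How it is judged:
On the way, in this order (a step that is already met when the one before it is completed fails the run):
1. one loaded fixture's cover is shut, held by its catch with the robot off it (((value of joint cover_a below 0.025 rad and contact force between each of the arm, the fingers and fixture_a below 0.5 N) or (value of joint cover_b below 0.025 rad and contact force between each of the arm, the fingers and fixture_b below 0.5 N))), for 0.2 s.
2. both loaded fixtures' covers are shut, held by their catches with the robot off them (value of joint each of cover_a, cover_b below 0.025 rad and contact force between each of the arm, the fingers and fixture_a below 0.5 N and contact force between each of the arm, the fingers and fixture_b below 0.5 N), for 0.2 s.
3. the start button is pressed fully down with both covers shut (value of joint start above 0.0055 m and value of joint each of cover_a, cover_b below 0.025 rad), for 0.05 s.
At the end, for the whole second after the job is handed in: Both loaded fixtures' covers are latched (within 0.025 rad of flush), the robot off them; the start button, since pressed over 5.5 mm of its 7 mm, is up again within 1 mm; the spare cover stands open (over 1.0 rad); no bystander moved over 30 mm (all of step 2 and value of joint start below 0.001 m and value of joint cover_spare above 1 rad); the robot touches nothing.
It fails at once if the start button is pressed before both loaded fixtures are shut (value of joint start above 0.003 m and value of joint any of cover_a, cover_b above 0.05 rad).
It fails at once if the spare fixture's cover is swung down (below 1.0 rad) (value of joint cover_spare below 1 rad).
It fails at once if a loaded fixture is pressed with more than 65 N (contact force between any of the arm, the fingers and fixture_a above 65 N or contact force between any of the arm, the fingers and fixture_b above 65 N).
It fails at once if a bystander is moved by more than 30 mm or tipped (distance of any of tip_stand, tin, screwdriver, flashlight, pliers, flux_jar from where it was at the start of the episode above 0.03 m or angle between any of flashlight, flux_jar, tin, tip_stand's own z axis and vertical above 0.5 rad).
It also fails if it takes over 67 s, if anything falls off the work surface, if the arm or the gripper's body presses on something with over 40 N, if the wrist force passes 120 N, or if a joint passes its speed limit or range.

## Robot

A 7-joint arm with a two-finger parallel gripper is mounted at the origin on the work surface. World frame = base frame: x ahead of the robot, y to its left, z up, the work surface at z = 0. Lengths are in m, angles in rad, forces in N, time in s.
With the tool pointing down it reaches from about 0.425 to 0.8 m from the base axis. Payload 8.3 kg.
Tool frame: the origin (TCP) lies midway between the tips of the shut fingers; the grasp point (between the pads) lies 19 mm behind it; z points along the fingers, y is the direction in which the jaws open and shut (so a half turn about z gives the same grasp; the last joint's range is limited). The gripper opens to 85 mm and grips with 20 to 120 N. Pads are 22 mm wide; open, the fingers measure 114 mm over their backs; the gripper's body (76 mm by 85 mm) begins 54 mm behind the grasp point. The pads swing forward as they close: fully open they stand 13 mm farther back than shut.
Start: joints at [-1.404, 0.383, 0.016, 1.37, -0.006, 1.388, -0.046], TCP at [0.142, 0.609, 0.21] pointing down, gripper open.
Joint ranges: [-2.95, 2.95], [-0.25, 2.06], [-1.52, 1.56], [0.18, 2.33], [-1.44, 4.58], [0.02, 2.06], [-3.01, 3.01]. Speed limits (rad/s): [2.39, 2.39, 3.01, 3.01, 3.14, 3.14, 3.14].

## Interface

Orientations are given as a rotation vector (axis times angle).
In Python, from workcell import arm gives the robot as it stands.
- The arm moves only by the shell command python3 -m jog 'ROWS' [OPENING] [FORCE]. ROWS is JSON, one flat list of numbers, 6 for each row, row after row: the shift along the tool's x, y, z normalised to -1 to 1, where 1 is 100 cm, then the turn, a rotation vector about the tool's x, y, z normalised to -1 to 1, where 1 is 90 degrees. A call has exactly 10 rows; each row shifts and turns the commanded pose from where the row before left it, along the tool's axes as they then stand; what a row does not reach is not made up. A row lasts 1/10 s, in which the tool goes at most 50 mm and 8.59 degrees, less where a joint would pass 70% of its speed; a pose out of reach is approached as far as the arm can. A call with a number of a shift or a turn outside -1 to 1 is refused whole. A call with a gripper value outside its range is refused whole. OPENING is the gripper's target within -1 to 1 (fully open at 1, half-way at 0, shut at -1), set as the call begins (- or left out, the last holds). The fingers move at their own pace and stop on an object; FORCE is the grip in N (left out, the last holds). Time passes only in rows, so rows that do not move let the fingers close, or fill a call up. It gives the time, the measured TCP pose, the force and the opening at its end, in the units of the state.
- arm.sense(): the state, without advancing time (a new reading comes with each control period).
- arm.camera(name): name is "side" or "top" or "wrist"; returns a dict with "pixels" (400x640x3 uint8, red, green, blue), "depth" (400x640 float32, m along the optical axis (not along the pixel's ray), 0 where there is no reading), "intrinsics" (3x3 intrinsics, pixels), "R" (3x3) and "t" (3): a world point X has camera coordinates R X + t. Camera axes: x right, y down, z forward; pixel columns grow to the right and rows downward; lengths in m; the calibration is good to about 2 mm. A picture is of the moment at which its call begins.
- arm.sign_off(): hands the job in, once; it reports no verdict.
The state is a dict: "t": time; "joints": joint angles; "qvel": joint speeds; "tau": joint torques, N m; "tcp_pos": TCP position; "tool_rot": TCP orientation; "force": force on the tool from outside, world axes, zero at the start; "wrist_torque": the same for the moment, N m; "grip_width": finger opening in m.
Only numpy, scipy, OpenCV 4.12 (cv2) and the standard library are available. Lean on these libraries where they do the work, as an engineer would, in place of code of your own. Each camera call takes 0.05 s, during which the arm holds its last target. There are 200 camera calls.

## Working session

There is one attempt and no reset: what is moved stays moved. The work goes in short steps, Python scripts to look and compute and a shell command to move; the robot and the scene stay as the last step left them, time stands still between calls to the robot, and variables do not carry over. Pictures are saved under pics/ and viewed, about 8 in all and at most 12, crops included, and the job is handed in when it is done.

```bash
mkdir -p pics; ls
cat > h.py <<'E'
import numpy as np,cv2,json
from workcell import arm
from scipy.spatial.transform import Rotation as Ro
def snap(n,f):
    c=arm.camera(n); np.savez('pics/'+f+'.npz',**c); cv2.imwrite('pics/'+f+'.png',c['pixels'][:,:,::-1]); return c
def ld(f): return dict(np.load('pics/'+f+'.npz'))
def pt(c,u,v,z=None):
    K,R,t=c['intrinsics'],c['R'],c['t']; r=np.linalg.solve(K,[u,v,1.])
    if z is None:
        p=c['depth'][int(v)-1:int(v)+2,int(u)-1:int(u)+2]; d=np.median(p[p>0]) if (p>0).any() else np.nan
    else: d=(z+R.T[2]@t)/(R.T[2]@r)
    return R.T@(r*d-t)
E
python3 - <<'E'
from h import *
for n in('top','side'): snap(n,n)
s=arm.sense(); print(s); print(Ro.from_rotvec(s['tool_rot']).as_matrix().round(3))
E
```

```text
pics
{'t': 0.1, 'joints': array([-1.40390329,  0.38418508,  0.01638073,  1.37104518, -0.00630991,
        1.38817582, -0.04646175]), 'qvel': array([ 0.0006696 , -0.00317583, -0.00030776, -0.00154379,  0.00139198,
        0.0001508 ,  0.00142613]), 'tau': array([ 3.05708614e-03, -6.29129148e+01,  8.47854428e-01, -3.72761965e+01,
        1.69444818e-02,  1.05744755e-02, -1.24247322e-05]), 'tcp_pos': array([0.14221334, 0.60811089, 0.20946136]), 'tool_rot': array([-3.59995576e-01, -3.12071211e+00,  2.75631475e-03]), 'force': array([ 0.62224296,  0.4300685 , -0.77295243]), 'wrist_torque': array([ 0.01176054, -0.00662634,  0.0284809 ]), 'grip_width': 0.08515301985130665}
[[-0.974  0.228 -0.   ]
 [ 0.228  0.974 -0.002]
 [-0.    -0.002 -1.   ]]
```

View pics/top.png

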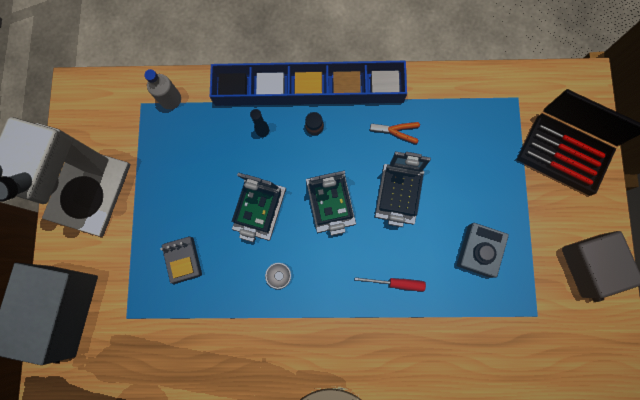

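View pics/side.png

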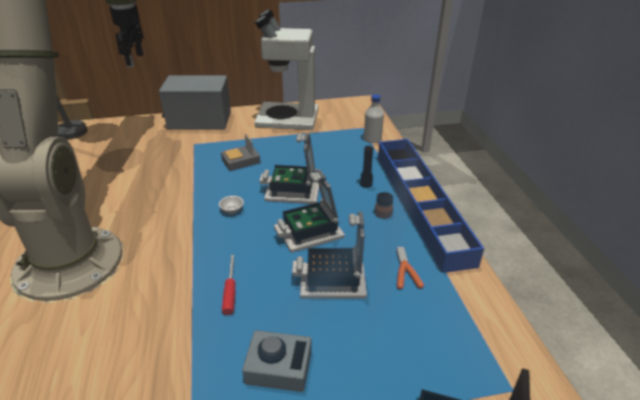

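Top view: loaded fixtures at about (258,207) and (331,202), the spare at (401,190), catches towards the robot (image bottom); the box is at (483,250). The side view agrees, with the hinges on the far side. Next I'll enlarge a crop.

Run:
```python
from h import *
c=ld('top'); im=c['pixels'][:,:,::-1]
print(c['R'].round(3),c['t'],c['intrinsics'][0])
cv2.imwrite('pics/crop.png',cv2.resize(im[140:260,220:360],None,fx=5.7,fy=5,interpolation=cv2.INTER_CUBIC)[:600,:798])
# height map points grid
for u,v in [(320,395),(320,250),(483,250),(485,253),(258,207),(331,202),(401,190)]: print(u,v,pt(c,u,v).round(4))
# world map of points z>5mm in fixture regions
K,R,t=c['intrinsics'],c['R'],c['t']
U,V=np.meshgrid(np.arange(640),np.arange(400)); P=np.stack([U*1.,V*1.,np.ones_like(U)],-1)@np.linalg.inv(K).T*c['depth'][...,None]
W=(P-t)@R; np.save('pics/W.npy',W)
for n,(a,b,e,f) in dict(L=(228,290,168,245),M=(300,362,165,240),S=(372,434,148,228),box=(455,512,218,282)).items():
    w=W[e:f,a:b].reshape(-1,3); d=c['depth'][e:f,a:b].ravel()>0
    h,_=np.histogram(w[d,2],np.arange(0,.22,.005)); print(n,h)
```

```text
[[-0.007 -1.    -0.026]
 [-0.982  0.011 -0.188]
 [ 0.188  0.024 -0.982]] [0.02652419 0.56005921 1.11640764] [480.06589508   0.         319.55389999]
320 395 [0.1045 0.0245 0.0128]
320 250 [0.4444 0.0224 0.0028]
483 250 [ 0.4351 -0.3597  0.0706]
485 253 [ 0.4282 -0.3641  0.0696]
258 207 [0.5456 0.1714 0.0559]
331 202 [ 0.5565 -0.0064  0.0529]
401 190 [ 0.5833 -0.1766  0.0574]
L [1591  523  228  113    4    1    6   27   60   68  299  848  430   58
    6   13    3    5    3    0    7    3    3    1    3    3    3    2
    2    1    6    3   12   54   26  122   39    0    0    0    0    0
    0]
M [1683  470  191   89    3    2   31   34   61  309  849  370   45    3
    2    0    1    1    0    0    0    0    0    0    0    0    1    0
    0    1    1   32   45   83   80    5    0    0    0    0    0    0
    0]
S [1504  417  213   93    4    0    0   22   53   58  470  874  317  103
   38   26   26   20   17   20   10   18   11   11   17   14   10   14
   11    8   19   18   16   57   25   75   98    4    0    0    0    0
    0]
box [1204  280   30   29   27   35   29   41  314  938  129  137   47  101
   80    2    0    0    0    0    0    0    0    0    0    0    0    0
    0    0    0    0    0    0    0    0    0    0    0    0    0    0
    0]
```

View pics/crop.png

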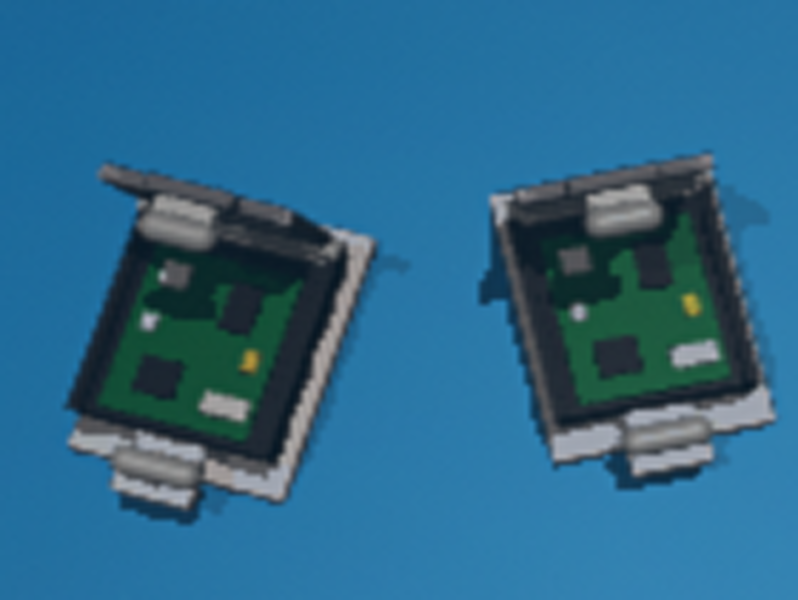

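Run:
```python
from h import *
c=ld('top'); W=np.load('pics/W.npy')
g=lambda x,y:(220+x/5.7,140+y/5)
for n,q in dict(L=[(68,440),(283,500),(375,240)],M=[(555,462),(775,420),(490,197)]).items():
    p=[pt(c,*g(*k),z=.012)[:2] for k in q]; 
    print(n,[a.round(4) for a in p],np.linalg.norm(p[1]-p[0]),np.linalg.norm(p[2]-p[1]),np.linalg.norm(p[2]-p[0]))
    # yaw from front edge left->right is -y of fixture
    e=p[1]-p[0]; print(' yaw',np.arctan2(e[0],-e[1]))
for n,(a,b,e,f) in dict(L=(228,290,160,245),M=(300,362,160,240),S=(372,440,145,228)).items():
    w=W[e:f,a:b].reshape(-1,3); k=w[(w[:,2]>.14)&(w[:,2]<.2)]; print(n,len(k),'mean',k.mean(0).round(4))
    i=k[k[:,2]>np.percentile(k[:,2],60)]; print('  top',i.mean(0).round(4),i.min(0).round(3),i.max(0).round(3))
    xy=k[:,:2]-k[:,:2].mean(0); u,s,vt=np.linalg.svd(xy,full_matrices=False); print('  dir',vt[0],'len',np.ptp(xy@vt[0]))
w=W[218:282,455:512].reshape(-1,3)
b=w[(w[:,2]>.060)&(w[:,2]<.08)]; print('button',len(b),np.median(b,0),(b.max(0)+b.min(0))/2)
for n,(u,v) in dict(torch=(258,114),jar=(314,121),tin=(278,276),stand=(181,262)).items(): print(n,pt(c,u,v).round(3))
print('table z',np.median(W[270:310,290:350,2]),np.median(W[150:165,180:220,2]))
im=c['pixels'][:,:,::-1]
cv2.imwrite('pics/crop2.png',np.hstack([cv2.resize(im[150:230,365:440],(525,560),interpolation=cv2.INTER_CUBIC)]))
s=ld('side')['pixels'][:,:,::-1]; cv2.imwrite('pics/crop3.png',cv2.resize(s[125:265,240:400],(800,600),interpolation=cv2.INTER_CUBIC))
```

```text
L [array([0.5006, 0.2429]), array([0.4696, 0.1476]), array([0.6017, 0.1082])] 0.10027289103537225 0.13791108524202103 0.16845659311622352
 yaw -0.3151143687617957
M [array([0.4874, 0.0285]), array([ 0.5076, -0.068 ]), array([0.6235, 0.0568])] 0.09859740278752459 0.17034623003999522 0.13898109107860665
 yaw 0.20575804832195246
L 265 mean [0.5823 0.165  0.1739]
  top [0.5793 0.1669 0.1797] [0.563 0.149 0.178] [0.595 0.182 0.184]
  dir [-0.24010535 -0.97074684] len 0.07975703690142263
M 247 mean [5.88e-01 4.00e-04 1.67e-01]
  top [ 0.5858 -0.0006  0.1719] [ 0.57  -0.016  0.169] [0.6   0.017 0.176]
  dir [-0.20761012  0.97821165] len 0.07864148115680404
S 331 mean [ 0.6311 -0.1858  0.1721]
  top [ 0.626  -0.1851  0.1819] [ 0.612 -0.203  0.179] [ 0.643 -0.17   0.187]
  dir [-0.19677145 -0.98044938] len 0.08008123522887634
button 230 [ 0.43033834 -0.36647368  0.06907323] [ 0.42999832 -0.3663638   0.06757173]
torch [0.759 0.165 0.122]
jar [0.763 0.034 0.057]
tin [0.381 0.126 0.006]
stand [0.415 0.36  0.035]
table z 0.00267023250023401 0.003260787955711773
```

View pics/crop3.png

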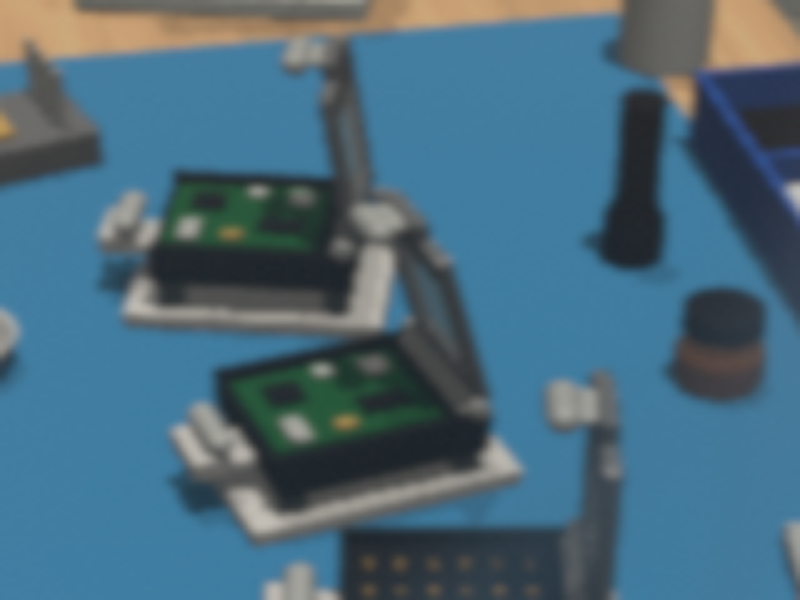

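The side crop (view 4) shows both loaded covers nearly upright and leaning slightly forward, with noses towards the catches. The middle one leans a bit more. The measured feet match 140 x 100 mm to within 2 mm. I'll push each cover from behind with shut fingers.

```bash
cat >> h.py <<'E'
FX=dict(L=(np.array([.551,.1755]),-.29),M=(np.array([.566,-.0058]),.207))
def to(p,yaw):
    "remaining move to world p with tool x = fixture -x, in tool axes; fixture coords"
    s=arm.sense(); R=Ro.from_rotvec(s['tool_rot']); G=Ro.from_matrix([[-np.cos(yaw),-np.sin(yaw),0],[-np.sin(yaw),np.cos(yaw),0],[0,0,-1]])
    print('t',round(s['t'],2),'tcp',s['tcp_pos'].round(4),'d_tool',R.inv().apply(p-s['tcp_pos']).round(4),'turn/90',((R.inv()*G).as_rotvec()/(np.pi/2)).round(4),'F',s['force'].round(1))
def fx(n,x,y,z):
    c,a=FX[n]; to(np.array([c[0]+x*np.cos(a)-y*np.sin(a),c[1]+x*np.sin(a)+y*np.cos(a),z]),a)
E
python3 -m jog '[-0.04,-0.0225,-0.004,0,0,0.004,-0.04,-0.0225,-0.004,0,0,0.004,-0.04,-0.0225,-0.004,0,0,0.004,-0.04,-0.0225,-0.004,0,0,0.004,-0.04,-0.0225,-0.004,0,0,0.004,-0.04,-0.0225,-0.004,0,0,0.004,-0.04,-0.0225,-0.004,0,0,0.004,-0.04,-0.0225,-0.004,0,0,0.004,-0.04,-0.0225,-0.004,0,0,0.004,-0.04,-0.0225,-0.004,0,0,0.004]' -1 40
python3 -c "
from h import *
fx('L',.10,0,.25)"
```

```text
t: 1.1
tcp_pos: [0.4725, 0.2874, 0.2503]
tool_rot: [-0.458, -3.108, 0.0]
force: [0.9, 0.5, 0.8]
grip_width: -0.0002
t 1.1 tcp [0.4725 0.2874 0.2503] d_tool [-2.075e-01 -8.420e-02  2.000e-04] turn/90 [-0.0002 -0.0002 -0.0017] F [0.9 0.5 0.8]
```

```bash
python3 -m jog '[-0.026,-0.0105,0,0,0,0,-0.026,-0.0105,0,0,0,0,-0.026,-0.0105,0,0,0,0,-0.026,-0.0105,0,0,0,0,-0.026,-0.0105,0,0,0,0,-0.026,-0.0105,0,0,0,0,-0.026,-0.0105,0,0,0,0,-0.026,-0.0105,0,0,0,0,0,0,0,0,0,0,0,0,0,0,0,0]'
python3 - <<'E'
from h import *
fx('L',.10,0,.25)
c=snap('wrist','w1'); snap('side','s1')
a=c['pixels'][:,:,::-1]; s=ld('s1')['pixels'][:,:,::-1]
cv2.imwrite('pics/v5.png',np.vstack([cv2.resize(a,(480,300)),cv2.resize(s[60:260,240:400+80],(480,300))]))
E
```

```text
t: 2.1
tcp_pos: [0.6465, 0.148, 0.2495]
tool_rot: [-0.46, -3.106, 0.001]
force: [-0.6, -0.4, -0.2]
grip_width: 0.0003
t 2.1 tcp [0.6465 0.148  0.2495] d_tool [-0.0006 -0.0009 -0.0005] turn/90 [-0.0006 -0.0008 -0.0025] F [-0.6 -0.4 -0.2]
```

View pics/v5.png

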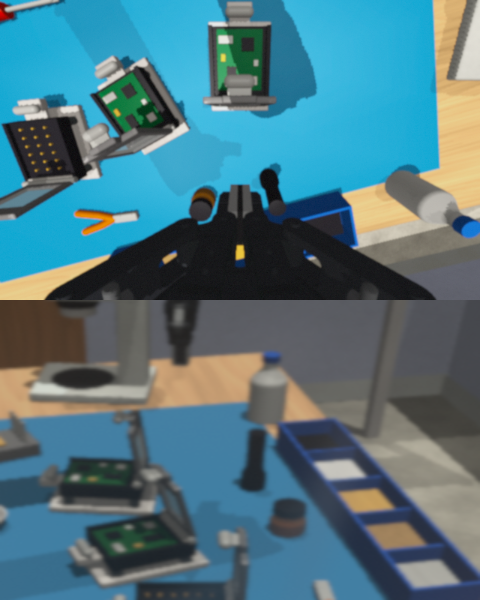

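Run:
```python
from h import *
c=ld('w1'); K,R,t=c['intrinsics'],c['R'],c['t']
U,V=np.meshgrid(np.arange(640),np.arange(400)); W=(np.stack([U*1.,V*1.,np.ones_like(U)],-1)@np.linalg.inv(K).T*c['depth'][...,None]-t)@R
ok=c['depth']>0
print('table',np.median(W[200:215,450:560,2]))
for n in 'LM':
    o,a=FX[n]; d=W[...,:2]-o; X=d[...,0]*np.cos(a)+d[...,1]*np.sin(a); Y=-d[...,0]*np.sin(a)+d[...,1]*np.cos(a); Z=W[...,2]
    for x in np.arange(-.09,.085,.01):
        r=[]
        for y0,y1 in((-.015,.015),(.036,.040),(-.04,-.036)):
            m=ok&(abs(X-x)<.005)&(Y>y0)&(Y<y1); r.append((int(m.sum()),*(np.percentile(Z[m],[10,50,90]).round(3) if m.any() else [])))
        print(n,round(x,3),r)
```

```text
table 0.0008895562998381307
L -0.09 [(1, np.float64(0.043), np.float64(0.043), np.float64(0.043)), (30, np.float64(-0.0), np.float64(0.0), np.float64(0.001)), (27, np.float64(-0.001), np.float64(0.001), np.float64(0.001))]
L -0.08 [(192, np.float64(0.045), np.float64(0.047), np.float64(0.058)), (28, np.float64(-0.0), np.float64(0.001), np.float64(0.001)), (32, np.float64(-0.001), np.float64(0.0), np.float64(0.001))]
L -0.07 [(383, np.float64(0.039), np.float64(0.059), np.float64(0.061)), (24, np.float64(-0.0), np.float64(0.006), np.float64(0.012)), (24, np.float64(-0.0), np.float64(0.001), np.float64(0.012))]
L -0.06 [(320, np.float64(0.038), np.float64(0.039), np.float64(0.056)), (12, np.float64(0.011), np.float64(0.012), np.float64(0.012)), (7, np.float64(0.01), np.float64(0.012), np.float64(0.013))]
L -0.05 [(222, np.float64(0.051), np.float64(0.054), np.float64(0.056)), (37, np.float64(0.051), np.float64(0.052), np.float64(0.059)), (44, np.float64(0.051), np.float64(0.053), np.float64(0.059))]
L -0.04 [(281, np.float64(0.054), np.float64(0.056), np.float64(0.058)), (48, np.float6
[... 5324 characters left out ...]
t64(0.058), np.float64(0.086), np.float64(0.11)), (18, np.float64(0.082), np.float64(0.101), np.float64(0.116))]
M 0.06 [(134, np.float64(0.011), np.float64(0.062), np.float64(0.07)), (38, np.float64(0.011), np.float64(0.059), np.float64(0.071)), (14, np.float64(0.011), np.float64(0.037), np.float64(0.074))]
M 0.07 [(137, np.float64(0.001), np.float64(0.011), np.float64(0.012)), (17, np.float64(0.0), np.float64(0.011), np.float64(0.012)), (17, np.float64(0.001), np.float64(0.011), np.float64(0.012))]
M 0.08 [(142, np.float64(-0.0), np.float64(0.001), np.float64(0.002)), (19, np.float64(-0.0), np.float64(0.001), np.float64(0.002)), (18, np.float64(-0.001), np.float64(0.0), np.float64(0.002))]
```

Wrist view and depth: the yaw is aligned (fixture centred on the fingers at about x=238), the bench reads 1 mm, and the rims are 59 mm (L) and 53 mm (M). That puts the axes at about 61 and 55 mm. Descending behind cover L and pulling towards it.

```bash
python3 -m jog '[0,0,0.035,0,0,0,0,0,0.035,0,0,0,0,0,0.03,0,0,0,0,0,0,0,0,0,0.008,0,0,0,0,0,0.008,0,0,0,0,0,0.008,0,0,0,0,0,0.008,0,0,0,0,0,0.008,0,0,0,0,0,0,0,0,0,0,0]'
python3 -c "
from h import *
fx('L',.0539,0,.149)"
```

```text
t: 3.2
tcp_pos: [0.6073, 0.1611, 0.151]
tool_rot: [0.456, 3.108, 0.002]
force: [0.5, 0.6, -0.6]
grip_width: 0.0002
t 3.2 tcp [0.6073 0.1611 0.151 ] d_tool [ 0.0042 -0.0023  0.002 ] turn/90 [ 0.0006 -0.0001 -0.0008] F [ 0.5  0.6 -0.6]
```

```bash
python3 -m jog '[0.004,0,0.002,0,0,0,0.0086,0,0.0015,0,0,0,0.0087,0,0.0017,0,0,0,0.0082,0,0.003,0,0,0,0.0082,0,0.0035,0,0,0,0.0074,0,0.0048,0,0,0,0.0074,0,0.0048,0,0,0,0.0063,0,0.0062,0,0,0,0.0063,0,0.0062,0,0,0,0,0,0,0,0,0]'
python3 - <<'E'
from h import *
fx('L',-.0071,0,.1173)
snap('side','s2');s=ld('s2')['pixels'][:,:,::-1]; cv2.imwrite('pics/v6.png',cv2.resize(s[60:260,220:420],(600,600)))
E
```

```text
t: 4.2
tcp_pos: [0.5443, 0.1793, 0.1154]
tool_rot: [-0.456, -3.106, 0.001]
force: [0.7, 0.9, 0.7]
grip_width: -0.0003
t 4.2 tcp [0.5443 0.1793 0.1154] d_tool [-0.0004 -0.0018 -0.0019] turn/90 [-0.0007 -0.0014 -0.001 ] F [0.7 0.9 0.7]
```

View pics/v6.png

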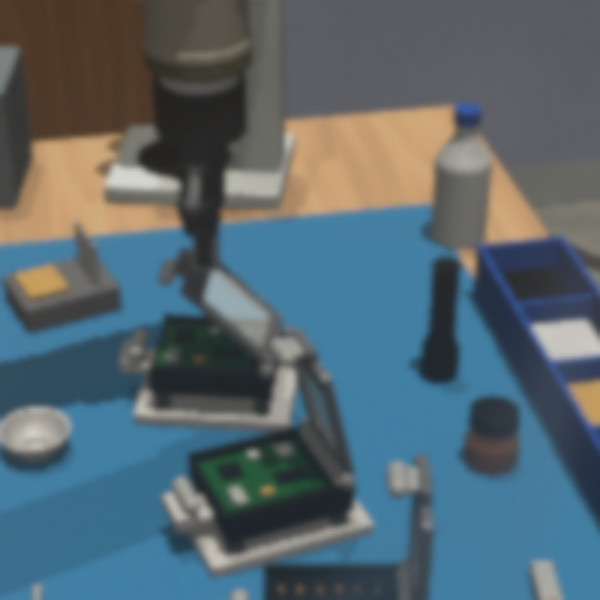

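View 6: the finger is on the left cover's back near the edge (205,265), and the cover has swung to about 0.6 rad. Continuing to the catch.

```bash
python3 -m jog '[0.005,0,0.0068,0,0,0,0.005,0,0.0068,0,0,0,0.0033,0,0.0078,0,0,0,0.0033,0,0.0078,0,0,0,0.0003,0,0.002,0,0,0,0.0003,0,0.002,0,0,0,0.0003,0,0.002,0,0,0,0,0,0,0,0,0,0,0,0,0,0,0,0,0,0,0,0,0]'
python3 -c "
from h import *
fx('L',-.0267,0,.069)"
```

```text
t: 5.25
tcp_pos: [0.5292, 0.1837, 0.0814]
tool_rot: [-0.458, -3.108, 0.0]
force: [-0.4, 0.4, 0.4]
grip_width: 0.0001
t 5.25 tcp [0.5292 0.1837 0.0814] d_tool [ 0.0035 -0.0017  0.0124] turn/90 [-0.0002  0.     -0.0018] F [-0.4  0.4  0.4]
```

```bash
python3 -m jog '[0.0005,0,0.001,0,0,0,0.0005,0,0.001,0,0,0,0,0,0.001,0,0,0,0,0,0.001,0,0,0,0,0,0,0,0,0,0,0,0,0,0,0,0,0,0,0,0,0,0,0,0,0,0,0,0,0,0,0,0,0,0,0,0,0,0,0]'
python3 - <<'E'
from h import *
fx('L',-.0267,0,.069)
snap('side','s3');s=ld('s3')['pixels'][:,:,::-1]; cv2.imwrite('pics/v7.png',cv2.resize(s[125:205,250:350],(750,600),interpolation=cv2.INTER_CUBIC))
E
```

```text
t: 6.25
tcp_pos: [0.5282, 0.1842, 0.0774]
tool_rot: [-0.458, -3.108, 0.0]
force: [0.1, -0.7, 1.0]
grip_width: -0.0002
t 6.25 tcp [0.5282 0.1842 0.0774] d_tool [ 0.0023 -0.0018  0.0084] turn/90 [-0.0001 -0.0001 -0.0016] F [ 0.1 -0.7  1. ]
```

View pics/v7.png

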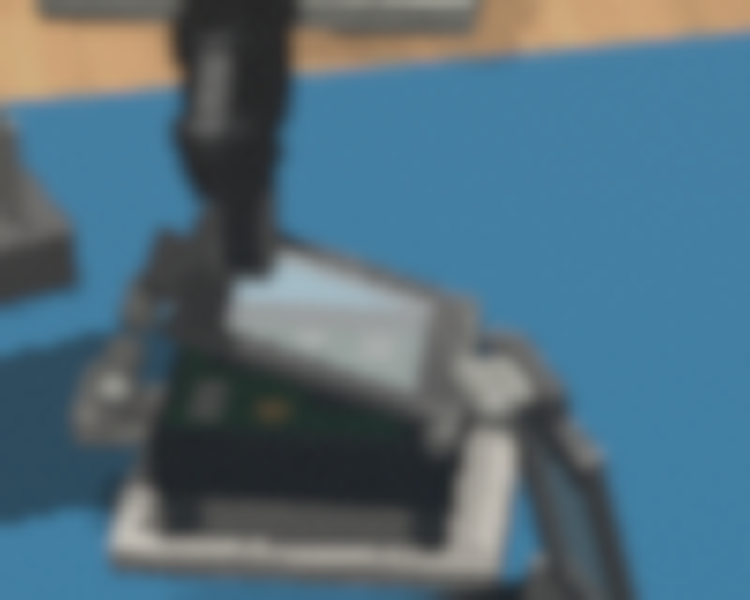

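View 7: the cover is low (about 0.15 rad), with its nose at the catch (110,385). Pressing on in small steps.

```bash
python3 -m jog '[0,0,0.001,0,0,0,0,0,0.001,0,0,0,0,0,0.001,0,0,0,0,0,0,0,0,0,0,0,0,0,0,0,0,0,0,0,0,0,0,0,0,0,0,0,0,0,0,0,0,0,0,0,0,0,0,0,0,0,0,0,0,0]'
python3 -c "
from h import *
fx('L',-.0267,0,.069)
print(arm.sense()['wrist_torque'])"
```

```text
t: 7.3
tcp_pos: [0.5282, 0.1842, 0.0745]
tool_rot: [-0.458, -3.108, 0.0]
force: [0.0, 0.9, 2.0]
grip_width: -0.0001
t 7.3 tcp [0.5282 0.1842 0.0745] d_tool [ 0.0024 -0.0019  0.0055] turn/90 [-0.      0.     -0.0017] F [0.  0.9 2. ]
[ 0.21167005  0.09833386 -0.02224704]
```

```bash
python3 -m jog '[0,0,0.001,0,0,0,0,0,0.001,0,0,0,0,0,0,0,0,0,0,0,0,0,0,0,0,0,0,0,0,0,0,0,0,0,0,0,0,0,0,0,0,0,0,0,0,0,0,0,0,0,0,0,0,0,0,0,0,0,0,0]'
cat >> h.py <<'E'
def cover(n):
    for cam in('wrist','top','side'):
        c=arm.camera(cam); K,R,t=c['intrinsics'],c['R'],c['t']
        U,V=np.meshgrid(np.arange(640),np.arange(400)); W=(np.stack([U*1.,V*1.,np.ones_like(U)],-1)@np.linalg.inv(K).T*c['depth'][...,None]-t)@R
        o,a=FX[n]; d=W[...,:2]-o; X=d[...,0]*np.cos(a)+d[...,1]*np.sin(a); Y=-d[...,0]*np.sin(a)+d[...,1]*np.cos(a); Z=W[...,2]
        m=(c['depth']>0)&(abs(Y)<.039)&(abs(Y)>.030)&(Z>.045)&(Z<.12)
        r=[(round(x,3),int((q:=m&(abs(X-x)<.005)).sum()),*(np.percentile(Z[q],[25,75,95]).round(4).tolist() if q.any() else [])) for x in np.arange(-.06,.07,.01)]
        print(cam,*r,sep='\n')
E
python3 -c "
from h import *
fx('L',-.0267,0,.069); cover('L')"
```

```text
t: 8.3
tcp_pos: [0.5282, 0.1842, 0.0724]
tool_rot: [-0.458, -3.108, 0.0]
force: [-0.8, 0.9, 1.6]
grip_width: -0.0001
t 8.3 tcp [0.5282 0.1842 0.0724] d_tool [ 0.0024 -0.0018  0.0034] turn/90 [-0.0001 -0.     -0.0017] F [-0.8  0.9  1.6]
wrist
(np.float64(-0.06), 0)
(np.float64(-0.05), 929, 0.0523, 0.0959, 0.0976)
(np.float64(-0.04), 910, 0.0542, 0.0959, 0.097)
(np.float64(-0.03), 500, 0.092, 0.0935, 0.0944)
(np.float64(-0.02), 470, 0.0888, 0.0904, 0.0911)
(np.float64(-0.01), 422, 0.0859, 0.0875, 0.0884)
(np.float64(0.0), 336, 0.0831, 0.0847, 0.0853)
(np.float64(0.01), 58, 0.0806, 0.0818, 0.0823)
(np.float64(0.02), 0)
(np.float64(0.03), 0)
(np.float64(0.04), 0)
(np.float64(0.05), 0)
(np.float64(0.06), 0)
top
(np.float64(-0.06), 1, 0.0461, 0.0461, 0.0461)
(np.float64(-0.05), 23, 0.0541, 0.0987, 0.1013)
(np.float64(-0.04), 27, 0.0575, 0.0984, 0.1021)
(np.float64(-0.03), 22, 0.0561, 0.0944, 0.0962)
(np.float64(-0.02), 4, 0.0569, 0.0612, 0.0624)
(np.float64(-0.01), 1, 0.0628, 0.0628, 0.0628)
(np.float64(0.0), 3, 0.0705, 0.0831, 0.0835)
(np.float64(0.01), 22, 0.0647, 0.0836, 0.0855)
(np.float64(0.02), 20, 0.0753, 0.0808, 0.0819)
(np.float64(0.03), 19, 0.0741, 0.0775, 0.079)
(np.float64(0.04), 16, 0.0714, 0.074, 0.0755)
(np.float64(0.05), 14, 0.0675, 0.0723, 0.0747)
(np.float64(0.06), 0)
side
(np.float64(-0.06), 0)
(np.float64(-0.05), 9, 0.0554, 0.0933, 0.0958)
(np.float64(-0.04), 19, 0.0891, 0.0955, 0.0971)
(np.float64(-0.03), 19, 0.0577, 0.0926, 0.0935)
(np.float64(-0.02), 16, 0.0583, 0.0896, 0.091)
(np.float64(-0.01), 26, 0.0797, 0.0862, 0.088)
(np.float64(0.0), 25, 0.0786, 0.0832, 0.0852)
(np.float64(0.01), 23, 0.0717, 0.0808, 0.0825)
(np.float64(0.02), 25, 0.073, 0.078, 0.0788)
(np.float64(0.03), 26, 0.0706, 0.0748, 0.0768)
(np.float64(0.04), 21, 0.0651, 0.0722, 0.0737)
(np.float64(0.05), 16, 0.0657, 0.0697, 0.0717)
(np.float64(0.06), 10, 0.0523, 0.0603, 0.064)
```

Run:
```python
from h import *
c=snap('wrist','w2'); s=snap('side','s4')
a=c['pixels'][:,:,::-1]; s=s['pixels'][:,:,::-1]
cv2.imwrite('pics/v8.png',np.vstack([cv2.resize(a,(480,300)),cv2.resize(s[120:200,235:363],(480,300),interpolation=cv2.INTER_CUBIC)]))
```

```text
(no output)
```

View pics/v8.png

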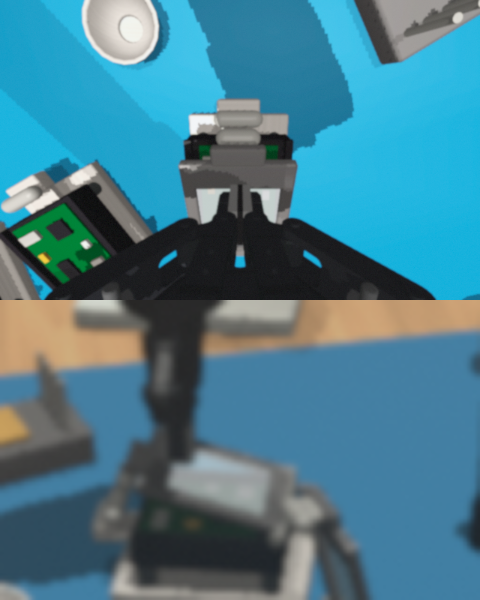

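Run:
```python
from h import *
for f in('s4','w2'):
    c=ld(f); K,R,t=c['intrinsics'],c['R'],c['t']
    U,V=np.meshgrid(np.arange(640),np.arange(400)); W=(np.stack([U*1.,V*1.,np.ones_like(U)],-1)@np.linalg.inv(K).T*c['depth'][...,None]-t)@R
    o,a=FX['L']; d=W[...,:2]-o; X=d[...,0]*np.cos(a)+d[...,1]*np.sin(a); Y=-d[...,0]*np.sin(a)+d[...,1]*np.cos(a); Z=W[...,2]
    dev=Z-(.0845-.29*X)   # height above cover plane
    for y in np.arange(-.035,.04,.01):
        print(f,round(y,3),[ (round(x,2),int(m.sum()),np.percentile(dev[m]*1e3,[5,50]).round().tolist()) for x in np.arange(-.06,.05,.01) if (m:=(c['depth']>0)&(abs(X-x)<.005)&(abs(Y-y)<.005)&(dev<.02)&(Z>.03)).sum()>2])
c=ld('w2')
# fingertip shown in wrist cam: project TCP and point at z=.092
s=arm.sense(); 
for n in('w2','s4'):
    c=ld(n)
    for dz in(0,.02):
        q=c['intrinsics']@(c['R']@(s['tcp_pos']+[0,0,dz])+c['t']); print(n,dz,(q[:2]/q[2]).round(1))
```

```text
s4 -0.035 [(np.float64(-0.05), 13, [-69.0, -43.0]), (np.float64(-0.04), 22, [-60.0, -4.0]), (np.float64(-0.03), 22, [-38.0, -5.0]), (np.float64(-0.02), 18, [-33.0, -6.0]), (np.float64(-0.01), 19, [-33.0, -4.0]), (np.float64(0.0), 21, [-42.0, -5.0]), (np.float64(0.01), 20, [-28.0, -6.0]), (np.float64(0.02), 18, [-28.0, -5.0]), (np.float64(0.03), 19, [-31.0, -4.0]), (np.float64(0.04), 21, [-30.0, -6.0])]
s4 -0.025 [(np.float64(-0.05), 9, [-48.0, -42.0]), (np.float64(-0.04), 16, [-43.0, -35.0]), (np.float64(-0.03), 22, [-37.0, -34.0]), (np.float64(-0.02), 19, [-37.0, -30.0]), (np.float64(-0.01), 18, [-35.0, -29.0]), (np.float64(0.0), 18, [-32.0, -4.0]), (np.float64(0.01), 15, [-29.0, -23.0]), (np.float64(0.02), 13, [-24.0, -20.0]), (np.float64(0.03), 14, [-22.0, -10.0]), (np.float64(0.04), 11, [-19.0, -3.0])]
s4 -0.015 [(np.float64(-0.06), 24, [-66.0, -20.0]), (np.float64(-0.05), 15, [-47.0, -4.0]), (np.float64(-0.04), 14, [-43.0, -19.0]), (np.float64(-0.03), 17, [-38.0, -34.0]), (np.float64(-0.02), 20, [-35.0, -1.0]), (np.float64(-0.01), 14, [-31.0, -4.0]), (np.float64(0.0), 16, [-31.0
[... 3541 characters left out ...]
, (np.float64(-0.01), 31, [-3.0, -3.0])]
w2 0.025 [(np.float64(-0.05), 554, [-62.0, -43.0]), (np.float64(-0.04), 444, [-42.0, -1.0]), (np.float64(-0.03), 243, [-3.0, -1.0]), (np.float64(-0.02), 256, [-3.0, -3.0]), (np.float64(-0.01), 221, [-3.0, -3.0]), (np.float64(0.0), 166, [-3.0, -3.0]), (np.float64(0.01), 33, [-3.0, -3.0])]
w2 0.035 [(np.float64(-0.05), 578, [-61.0, -44.0]), (np.float64(-0.04), 513, [-45.0, -1.0]), (np.float64(-0.03), 267, [-1.0, -1.0]), (np.float64(-0.02), 242, [-2.0, -1.0]), (np.float64(-0.01), 223, [-2.0, -1.0]), (np.float64(0.0), 186, [-2.0, -1.0]), (np.float64(0.01), 36, [-2.0, -1.0])]
w2 0 [320.3 241.8]
w2 0.02 [320.4 257.6]
s4 0 [281.9 169. ]
s4 0.02 [281.5 162.7]
```

The finger slipped into the window: the pane doesn't carry it, and the cover is still at 0.29 rad. I'll lift, then push on the solid end bar (85–105 mm from the hinge).

```bash
python3 -m jog '[0,0,-0.021,0,0,0,0,0,-0.021,0,0,0,0,0,-0.021,0,0,0,0,0,0,0,0,0,0,0,0,0,0,0,0,0,0.01,0,0,0,0,0,0.009,0,0,0,0.0039,0,0.009,0,0,0,0.0039,0,0.009,0,0,0,0,0,0,0,0,0]'
python3 - <<'E'
from h import *
fx('L',-.0364,0,.0848)
import io,contextlib
b=io.StringIO()
with contextlib.redirect_stdout(b): cover('L')
print(b.getvalue().split('top')[0])
E
```

```text
t: 9.55
tcp_pos: [0.5191, 0.1865, 0.0965]
tool_rot: [-0.456, -3.106, 0.003]
force: [-0.2, -0.1, -0.9]
grip_width: 0.0001
t 9.55 tcp [0.5191 0.1865 0.0965] d_tool [ 0.0027 -0.0014  0.0118] turn/90 [-0.0013 -0.0015 -0.0012] F [-0.2 -0.1 -0.9]
wrist
(np.float64(-0.06), 0)
(np.float64(-0.05), 387, 0.0516, 0.0531, 0.0562)
(np.float64(-0.04), 816, 0.0546, 0.1145, 0.1156)
(np.float64(-0.03), 679, 0.0533, 0.112, 0.1139)
(np.float64(-0.02), 582, 0.0534, 0.1069, 0.1087)
(np.float64(-0.01), 307, 0.1, 0.1025, 0.1038)
(np.float64(0.0), 248, 0.0948, 0.0973, 0.0985)
(np.float64(0.01), 62, 0.0919, 0.093, 0.0934)
(np.float64(0.02), 0)
(np.float64(0.03), 0)
(np.float64(0.04), 0)
(np.float64(0.05), 0)
(np.float64(0.06), 0)
```

Run:
```python
from h import *
s=arm.sense(); out=[]
for n,f in(('side','s5'),('wrist','w5')):
    c=snap(n,f); a=c['pixels'][:,:,::-1].copy()
    q=[]
    for dz in(0,.02):
        p=c['intrinsics']@(c['R']@(s['tcp_pos']+[0,0,dz])+c['t']); q.append((p[:2]/p[2]))
    x,y=q[0].astype(int); k=6 if n=='side' else 3; w,h_=400//k,600//k
    y0=max(0,y-h_//2);x0=x-w//2; cr=cv2.resize(a[y0:y0+h_,x0:x0+w],None,fx=k,fy=k,interpolation=cv2.INTER_CUBIC)[:594,:396]
    for p,col in zip(q,((0,0,255),(0,255,255))): cv2.circle(cr,(int((p[0]-x0+.5)*k),int((p[1]-y0+.5)*k)),4,col,1)
    out.append(cv2.resize(cr,(396,594)))
cv2.imwrite('pics/v9.png',np.hstack(out))
```

```text
(no output)
```

View pics/v9.png

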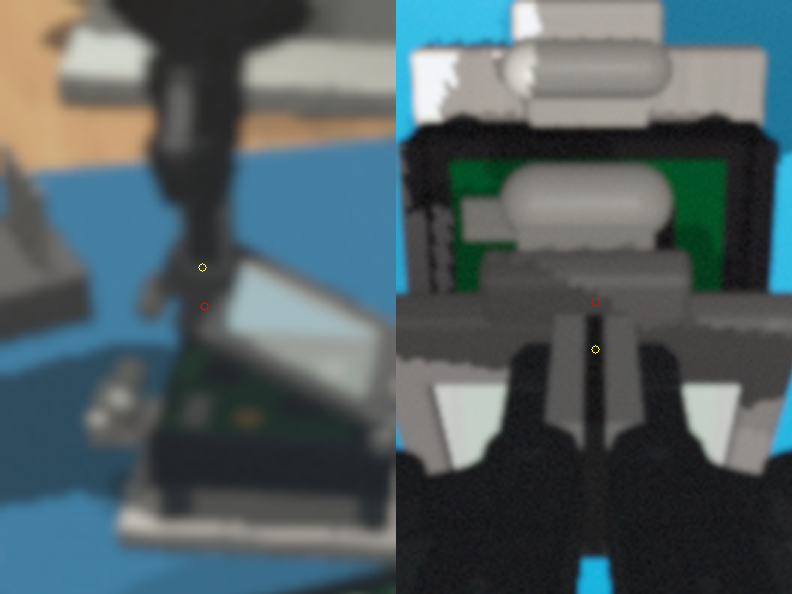

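View 9: the fingertips (wrist crop, row ~315) end on the cover's end bar about 20 mm above the reported TCP (red circle). So the effective tip may sit ~20 mm behind the TCP. I'll test that by descending and re-measuring the cover angle.

```bash
cat >> h.py <<'E'
def ang(n):
    "cover plane from side strips seen by the wrist and side cameras"
    for cam in('wrist','side'):
        c=arm.camera(cam); K,R,t=c['intrinsics'],c['R'],c['t']
        U,V=np.meshgrid(np.arange(640),np.arange(400)); W=(np.stack([U*1.,V*1.,np.ones_like(U)],-1)@np.linalg.inv(K).T*c['depth'][...,None]-t)@R
        o,a=FX[n]; d=W[...,:2]-o; X=d[...,0]*np.cos(a)+d[...,1]*np.sin(a); Y=-d[...,0]*np.sin(a)+d[...,1]*np.cos(a); Z=W[...,2]
        m=(c['depth']>0)&(abs(Y)<.039)&(abs(Y)>.033)&(X>-.055)&(X<.05)&(Z>.063 if n=='L' else Z>.057)&(Z<.17)
        x,z=X[m],Z[m]
        if m.sum()<15: print(cam,'few',m.sum()); continue
        for _ in range(6): 
            k=np.polyfit(x,z,1); e=z-np.polyval(k,x); g=abs(e)<max(.002,1.5*e.std()); x,z=x[g],z[g]
        print(cam,len(x),'angle',round(-np.arctan(k[0]),3),'z@hinge',round(np.polyval(k,.05),4),'z@-.04',round(np.polyval(k,-.04),4))
E
python3 -m jog '[0.0003,0,0.002,0,0,0,0.0003,0,0.002,0,0,0,0.0003,0,0.002,0,0,0,0.0003,0,0.002,0,0,0,0.0003,0,0.002,0,0,0,0.0003,0,0.002,0,0,0,0.0003,0,0.002,0,0,0,0.0003,0,0.002,0,0,0,0,0,0,0,0,0,0,0,0,0,0,0]'
python3 -c "
from h import *
fx('L',-.0364,0,.0848);ang('L')"
```

```text
t: 10.8
tcp_pos: [0.5183, 0.187, 0.0822]
tool_rot: [-0.458, -3.108, 0.001]
force: [-0.2, 0.4, 0.4]
grip_width: -0.0003
t 10.8 tcp [0.5183 0.187  0.0822] d_tool [ 0.0018 -0.0016 -0.0026] turn/90 [-0.0004 -0.0002 -0.0017] F [-0.2  0.4  0.4]
wrist 1251 angle 1.109 z@hinge -0.0267 z@-.04 0.1543
side 69 angle 0.352 z@hinge 0.0688 z@-.04 0.1019
```

Confirmed: the cover followed to 0.35 rad, so the tip offset is ~20 mm. Continuing down to the catch.

```bash
sed -i 's/x,z=X\[m\],Z\[m\]/x,z=X[m],Z[m]; z0=.069 if n=="L" else .063; q=(x<.045); x,z=x[q],z[q]; s=np.arctan2(z-z0,.05-x); hh,ee=np.histogram(s,np.arange(-.05,1.2,.03)); b=ee[hh.argmax()]; q=(s>b-.03)\&(s<b+.06); x,z=x[q],z[q]/' h.py
python3 -m jog '[0.0003,0,0.002,0,0,0,0.0003,0,0.002,0,0,0,0.0003,0,0.002,0,0,0,0.0003,0,0.002,0,0,0,0.0003,0,0.002,0,0,0,0.0003,0,0.002,0,0,0,0,0,0.002,0,0,0,0,0,0.002,0,0,0,0,0,0,0,0,0,0,0,0,0,0,0]'
python3 -c "
from h import *
fx('L',-.0364,0,.0848);ang('L')"
```

```text
t: 11.9
tcp_pos: [0.5168, 0.1875, 0.0663]
tool_rot: [0.458, 3.108, -0.001]
force: [-0.0, 0.8, 0.1]
grip_width: 0.0002
t 11.9 tcp [0.5168 0.1875 0.0663] d_tool [ 0.0002 -0.0017 -0.0185] turn/90 [-0.0002  0.0001 -0.0017] F [-0.   0.8  0.1]
wrist 1227 angle 0.564 z@hinge 0.101 z@-.04 0.158
side 56 angle 0.177 z@hinge 0.0692 z@-.04 0.0853
```

```bash
python3 -m jog '[0,0,0.001,0,0,0,0,0,0.001,0,0,0,0,0,0.001,0,0,0,0,0,0.001,0,0,0,0,0,0.001,0,0,0,0,0,0.001,0,0,0,0,0,0,0,0,0,0,0,0,0,0,0,0,0,0,0,0,0,0,0,0,0,0,0]'
python3 -c "
from h import *
fx('L',-.0364,0,.0848);ang('L')"
```

```text
t: 13.0
tcp_pos: [0.5163, 0.1879, 0.0611]
tool_rot: [-0.457, -3.107, -0.001]
force: [-5.8, -0.8, 11.6]
grip_width: 0.0
t 13.0 tcp [0.5163 0.1879 0.0611] d_tool [-0.0004 -0.002  -0.0237] turn/90 [ 0.0002 -0.0005 -0.0015] F [-5.8 -0.8 11.6]
wrist 1224 angle 0.527 z@hinge 0.1006 z@-.04 0.153
side 59 angle 0.132 z@hinge 0.0692 z@-.04 0.0811
```

```bash
python3 -m jog '[0,0,0.001,0,0,0,0,0,0.001,0,0,0,0,0,0.001,0,0,0,0,0,0.001,0,0,0,0,0,0.001,0,0,0,0,0,0.001,0,0,0,0,0,0.001,0,0,0,0,0,0.001,0,0,0,0,0,0,0,0,0,0,0,0,0,0,0]'
python3 -c "
from h import *
fx('L',-.0364,0,.0848);ang('L')"
```

```text
t: 14.1
tcp_pos: [0.5168, 0.1873, 0.0522]
tool_rot: [0.458, 3.108, -0.001]
force: [0.3, -1.2, 0.4]
grip_width: -0.0
t 14.1 tcp [0.5168 0.1873 0.0522] d_tool [ 0.0002 -0.0016 -0.0326] turn/90 [-0.0003  0.0001 -0.0018] F [ 0.3 -1.2  0.4]
wrist 1577 angle 0.204 z@hinge 0.1272 z@-.04 0.1459
side 48 angle -0.005 z@hinge 0.0693 z@-.04 0.0689
```

Cover L snapped: angle ~0 and force ~0. Lifting off and moving behind M.

```bash
python3 -m jog '[0,0,-0.04,0,0,0,0,0,-0.04,0,0,0,0,0,-0.04,0,0,0,0,0,-0.04,0,0,0,-0.0317,-0.0205,0,0,0,0,-0.0317,-0.0205,0,0,0,0,-0.0317,-0.0205,0,0,0,0,-0.0317,-0.0205,0,0,0,0,-0.0317,-0.0205,0,0,0,0,-0.0317,-0.0205,0,0,0,0]'
python3 -m jog '[0,0,0,0,0,-0.08,0,0,0,0,0,-0.08,0,0,0,0,0,-0.08,0,0,0,0,0,-0.075,0,0,0,0,0,0,0,0,0,0,0,0,0,0,0,0,0,0,0,0,0,0,0,0,0,0,0,0,0,0,0,0,0,0,0,0]'
python3 -c "
from h import *
fx('M',.1,0,.21);ang('L')"
```

```text
t: 15.2
tcp_pos: [0.6642, 0.0137, 0.2122]
tool_rot: [-0.458, -3.108, 0.0]
force: [0.3, 0.3, -0.4]
grip_width: -0.0
t: 16.2
tcp_pos: [0.6633, 0.0151, 0.2125]
tool_rot: [0.316, -3.126, 0.0]
force: [0.2, 0.4, -0.2]
grip_width: -0.0002
t 16.2 tcp [0.6633 0.0151 0.2125] d_tool [-0.0004 -0.0005  0.0025] turn/90 [-0.     -0.     -0.0033] F [ 0.2  0.4 -0.2]
wrist 1196 angle 0.042 z@hinge 0.0685 z@-.04 0.0723
side 72 angle 0.024 z@hinge 0.069 z@-.04 0.0712
```

Run:
```python
from h import *
import io,contextlib
b=io.StringIO()
with contextlib.redirect_stdout(b): cover('L')
print(b.getvalue().replace('np.float64',''))
```

```text
wrist
((-0.06), 0)
((-0.05), 200, 0.0719, 0.073, 0.0738)
((-0.04), 260, 0.0715, 0.0727, 0.0735)
((-0.03), 252, 0.0709, 0.0723, 0.073)
((-0.02), 240, 0.0705, 0.0719, 0.0725)
((-0.01), 234, 0.0701, 0.0713, 0.0722)
((0.0), 229, 0.0696, 0.071, 0.0719)
((0.01), 215, 0.0694, 0.0705, 0.0713)
((0.02), 199, 0.0691, 0.0701, 0.0709)
((0.03), 203, 0.0686, 0.0696, 0.0706)
((0.04), 183, 0.0684, 0.0694, 0.0703)
((0.05), 183, 0.0654, 0.0686, 0.0694)
((0.06), 48, 0.0539, 0.0628, 0.0639)
top
((-0.06), 2, 0.0511, 0.0539, 0.055)
((-0.05), 36, 0.0724, 0.0759, 0.0779)
((-0.04), 25, 0.0743, 0.0761, 0.0785)
((-0.03), 27, 0.0731, 0.0761, 0.0784)
((-0.02), 21, 0.072, 0.0749, 0.0783)
((-0.01), 17, 0.0719, 0.0745, 0.0764)
((0.0), 14, 0.0706, 0.0738, 0.0749)
((0.01), 15, 0.0714, 0.0753, 0.0763)
((0.02), 15, 0.0706, 0.073, 0.0736)
((0.03), 17, 0.0696, 0.0727, 0.074)
((0.04), 15, 0.0698, 0.0726, 0.0739)
((0.05), 12, 0.0669, 0.0716, 0.0727)
((0.06), 0)
side
((-0.06), 0)
((-0.05), 19, 0.0624, 0.0732, 0.0747)
((-0.04), 23, 0.0674, 0.0725, 0.074)
((-0.03), 22, 0.067, 0.0718, 0.0733)
((-0.02), 24, 0.0591, 0.071, 0.0726)
((-0.01), 19, 0.0644, 0.0707, 0.0731)
((0.0), 19, 0.0651, 0.0712, 0.0737)
((0.01), 29, 0.0659, 0.0705, 0.0719)
((0.02), 19, 0.0636, 0.0707, 0.0714)
((0.03), 26, 0.0639, 0.0688, 0.0699)
((0.04), 21, 0.0627, 0.0681, 0.0709)
((0.05), 15, 0.067, 0.07, 0.0715)
((0.06), 6, 0.052, 0.0572, 0.0612)
```

Run:
```python
from h import *
c=snap('wrist','w6'); K,R,t=c['intrinsics'],c['R'],c['t']
U,V=np.meshgrid(np.arange(640),np.arange(400)); W=(np.stack([U*1.,V*1.,np.ones_like(U)],-1)@np.linalg.inv(K).T*c['depth'][...,None]-t)@R
m=(c['depth']>0)&(abs(W[...,2])<.008)&(W[...,0]<.8)&(W[...,0]>.3); w=W[m]
k=np.linalg.lstsq(np.c_[w[:,:2],np.ones(len(w))],w[:,2],rcond=None)[0]; print('bench slope',k)
o,a=FX['L']; d=W[...,:2]-o; X=d[...,0]*np.cos(a)+d[...,1]*np.sin(a); Y=-d[...,0]*np.sin(a)+d[...,1]*np.cos(a); Z=W[...,2]
for n,(x0,x1,y0,y1,z0,z1) in dict(cover=(-.05,.04,-.039,.039,.064,.08),foot_front=(-.069,-.057,-.049,.049,.008,.018),foot_back=(.062,.069,-.049,.049,.008,.018),foot_side=(-.065,.065,-.049,-.045,.008,.018),tab=(-.066,-.056,-.015,.015,.04,.09)).items():
    q=(c['depth']>0)&(X>x0)&(X<x1)&(Y>y0)&(Y<y1)&(Z>z0)&(Z<z1)
    if q.sum()>5: print(n,q.sum(),np.median(Z[q]).round(4),np.linalg.lstsq(np.c_[X[q],Y[q],np.ones(q.sum())],Z[q],rcond=None)[0].round(4))
cv2.imwrite('pics/w6c.png',c['pixels'][:,:,::-1])
```

```text
bench slope [ 1.10132025e-03  3.57923894e-04 -4.48629785e-05]
cover 8056 0.0695 [-0.0581  0.0006  0.0693]
foot_front 137 0.0113 [-0.0079  0.0053  0.0111]
foot_back 457 0.0116 [0.0031 0.0024 0.0115]
foot_side 453 0.0114 [0.0016 0.1381 0.0179]
tab 367 0.0731 [0.4734 0.1605 0.1009]
```

The wrist depth shows cover L resting at ~0.05 rad (bench slope 0), so it hasn't snapped home and needs a few mm more at the end. I'm already behind M, so I'll do M first and then re-press L.

```bash
python3 -m jog '[0,0,0.03,0,0,0,0,0,0.03,0,0,0,0,0,0.019,0,0,0,0,0,0,0,0,0,0.009,0,0,0,0,0,0.009,0,0,0,0,0,0.009,0,0,0,0,0,0.009,0,0,0,0,0,0.009,0,0,0,0,0,0,0,0,0,0,0]'
python3 -m jog '[0.004,0,0,0,0,0,0.004,0,0,0,0,0,0.0073,0,0.0017,0,0,0,0.0073,0,0.0017,0,0,0,0.0062,0,0.0026,0,0,0,0.0062,0,0.0026,0,0,0,0.0062,0,0.0026,0,0,0,0.0084,0,0.0055,0,0,0,0.0084,0,0.0055,0,0,0,0,0,0,0,0,0]'
python3 -c "
from h import *
fx('M',-.003,0,.1112);ang('M')"
```

```text
t: 17.5
tcp_pos: [0.6183, 0.0055, 0.1341]
tool_rot: [-0.316, 3.125, 0.0]
force: [0.1, -1.0, 0.0]
grip_width: 0.0001
t: 18.5
tcp_pos: [0.5605, -0.006, 0.1101]
tool_rot: [0.316, -3.123, -0.0]
force: [-0.3, -0.4, 1.0]
grip_width: 0.0002
t 18.5 tcp [ 0.5605 -0.006   0.1101] d_tool [-0.0024 -0.0009 -0.0011] turn/90 [ 0.0003 -0.0016 -0.0033] F [-0.3 -0.4  1. ]
wrist 689 angle 0.776 z@hinge 0.0685 z@-.04 0.1569
side 35 angle 0.799 z@hinge 0.0663 z@-.04 0.1588
```

```bash
python3 -m jog '[0.0058,0,0.0065,0,0,0,0.0058,0,0.0065,0,0,0,0.0055,0,0.0084,0,0,0,0.0055,0,0.0084,0,0,0,0.0037,0,0.0093,0,0,0,0.0037,0,0.0093,0,0,0,0.0005,0,0.0015,0,0,0,0,0,0.0015,0,0,0,0,0,0,0,0,0,0,0,0,0,0,0]'
python3 -c "
from h import *
fx('M',-.0364,0,.0577);ang('M')"
```

```text
t: 19.6
tcp_pos: [0.5327, -0.0117, 0.0599]
tool_rot: [0.317, -3.125, 0.0]
force: [0.2, 0.3, 0.6]
grip_width: -0.0001
t 19.6 tcp [ 0.5327 -0.0117  0.0599] d_tool [ 0.0026 -0.0011  0.0022] turn/90 [-0.     -0.0001 -0.003 ] F [0.2 0.3 0.6]
wrist 1586 angle 0.255 z@hinge 0.1303 z@-.04 0.1537
side 78 angle 0.194 z@hinge 0.063 z@-.04 0.0807
```

```bash
python3 -m jog '[0.0005,0,0.001,0,0,0,0.0005,0,0.001,0,0,0,0,0,0.001,0,0,0,0,0,0.001,0,0,0,0,0,0.001,0,0,0,0,0,0.001,0,0,0,0,0,0.001,0,0,0,0,0,0.001,0,0,0,0,0,0.001,0,0,0,0,0,0.001,0,0,0]'
python3 -m jog '[0,0,0.001,0,0,0,0,0,0.001,0,0,0,0,0,0.001,0,0,0,0,0,0.001,0,0,0,0,0,0.001,0,0,0,0,0,0.001,0,0,0,0,0,0,0,0,0,0,0,0,0,0,0,0,0,0,0,0,0,0,0,0,0,0,0]'
python3 -c "
from h import *
fx('M',-.0364,0,.042);ang('M')"
```

```text
t: 20.7
tcp_pos: [0.5308, -0.0121, 0.0503]
tool_rot: [0.317, -3.124, -0.001]
force: [-5.4, 0.2, 10.1]
grip_width: -0.0001
t: 21.7
tcp_pos: [0.5316, -0.012, 0.0439]
tool_rot: [-0.317, 3.125, -0.0]
force: [0.6, 0.1, 0.9]
grip_width: -0.0003
t 21.7 tcp [ 0.5316 -0.012   0.0439] d_tool [ 0.0015 -0.001   0.0019] turn/90 [-0.     0.    -0.003] F [0.6 0.1 0.9]
wrist 1466 angle -0.009 z@hinge 0.0634 z@-.04 0.0627
side 73 angle -0.019 z@hinge 0.0635 z@-.04 0.0618
```

```bash
python3 -m jog '[0,0,0.001,0,0,0,0,0,0.001,0,0,0,0,0,0.0005,0,0,0,0,0,0,0,0,0,0,0,0,0,0,0,0,0,0,0,0,0,0,0,0,0,0,0,0,0,0,0,0,0,0,0,0,0,0,0,0,0,0,0,0,0]'
python3 -c "
from h import *
fx('M',-.0364,0,.042);ang('M')"
```

```text
t: 22.8
tcp_pos: [0.5317, -0.012, 0.0421]
tool_rot: [-0.317, 3.125, 0.0]
force: [-3.6, 0.3, 9.0]
grip_width: -0.0001
t 22.8 tcp [ 0.5317 -0.012   0.0421] d_tool [ 0.0015 -0.001   0.0001] turn/90 [ 0.0002  0.0002 -0.0031] F [-3.6  0.3  9. ]
wrist 1444 angle -0.008 z@hinge 0.0632 z@-.04 0.0625
side 75 angle -0.013 z@hinge 0.0634 z@-.04 0.0623
```

```bash
python3 -m jog '[0,0,-0.002,0,0,0,0,0,-0.005,0,0,0,0,0,-0.03,0,0,0,0,0,-0.04,0,0,0,0,0,-0.04,0,0,0,0,0,-0.04,0,0,0,0,0,0,0,0,0,0,0,0,0,0,0,0,0,0,0,0,0,0,0,0,0,0,0]'
cat > p.py <<'E'
from h import *
fx('L',-.039,0,.06)
for cam in('wrist','side'):
  c=snap(cam,'z'+cam); K,R,t=c['intrinsics'],c['R'],c['t']
  U,V=np.meshgrid(np.arange(640),np.arange(400)); W=(np.stack([U*1.,V*1.,np.ones_like(U)],-1)@np.linalg.inv(K).T*c['depth'][...,None]-t)@R
  for n in 'LM':
    o,a=FX[n]; d=W[...,:2]-o; X=d[...,0]*np.cos(a)+d[...,1]*np.sin(a); Y=-d[...,0]*np.sin(a)+d[...,1]*np.cos(a); Z=W[...,2]
    q=(c['depth']>0)&(X>-.05)&(X<.04)&(abs(Y)>.03)&(abs(Y)<.038)&(Z>.05)&(Z<.12)
    print(cam,n,[(round(x,2),(np.percentile(Z[s],75).round(4) if (s:=q&(abs(X-x)<.005)).any() else None)) for x in(-.045,-.02,0,.02,.04)])
E
python3 p.py | sed 's/np.float64//g'
```

```text
t: 23.9
tcp_pos: [0.5307, -0.0119, 0.197]
tool_rot: [0.317, -3.123, 0.0]
force: [-0.6, -0.3, -0.8]
grip_width: -0.0001
t 23.9 tcp [ 0.5307 -0.0119  0.197 ] d_tool [-0.0235  0.1979  0.1369] turn/90 [-3.000e-04 -1.700e-03  3.134e-01] F [-0.6 -0.3 -0.8]
wrist L [(-0.04, (0.0731)), (-0.02, (0.0719)), (0, (0.0711)), (0.02, (0.0703)), (0.04, (0.0695))]
wrist M [(-0.04, (0.0634)), (-0.02, (0.0633)), (0, (0.0632)), (0.02, (0.0633)), (0.04, (0.0632))]
side L [(-0.04, (0.0738)), (-0.02, (0.0722)), (0, (0.0707)), (0.02, (0.0694)), (0.04, (0.0693))]
side M [(-0.04, (0.0629)), (-0.02, (0.0631)), (0, (0.0636)), (0.02, (0.0632)), (0.04, (0.063))]
```

M is flush (all points 63.2–63.4 mm). L rests at 0.043 rad, so I'll go back and press it home.

```bash
python3 -m jog '[-0.0047,0.0396,0,0,0,0,-0.0047,0.0396,0,0,0,0,-0.0047,0.0396,0,0,0,0,-0.0047,0.0396,0,0,0,0,-0.0047,0.0396,0,0,0,0,0,0,0,0,0,0.079,0,0,0,0,0,0.079,0,0,0,0,0,0.079,0,0,0,0,0,0.078,0,0,0,0,0,0]'
python3 -c "
from h import *
fx('L',-.037,0,.055)"
```

```text
t: 25.0
tcp_pos: [0.5145, 0.1867, 0.1977]
tool_rot: [-0.461, -3.107, 0.001]
force: [-0.8, 0.1, 1.0]
grip_width: 0.0003
t 25.0 tcp [0.5145 0.1867 0.1977] d_tool [-1.200e-03 -1.000e-04  1.427e-01] turn/90 [-0.0007 -0.0005 -0.0028] F [-0.8  0.1  1. ]
```

```bash
python3 -m jog '[0,0,0.04,0,0,0,0,0,0.04,0,0,0,0,0,0.035,0,0,0,0,0,0.02,0,0,0,0,0,0.007,0,0,0,0,0,0,0,0,0,0,0,0.001,0,0,0,0,0,0.001,0,0,0,0,0,0.001,0,0,0,0,0,0.001,0,0,0]'
python3 -m jog '[0,0,0.001,0,0,0,0,0,0.0005,0,0,0,0,0,0.0005,0,0,0,0,0,0,0,0,0,0,0,0,0,0,0,0,0,0,0,0,0,0,0,0,0,0,0,0,0,0,0,0,0,0,0,0,0,0,0,0,0,0,0,0,0]'
python3 -c "
from h import *
fx('L',-.037,0,.048);ang('L')"
```

```text
t: 26.0
tcp_pos: [0.5153, 0.1869, 0.053]
tool_rot: [0.457, 3.107, 0.001]
force: [-1.1, 0.4, -0.3]
grip_width: 0.0
t: 27.0
tcp_pos: [0.5148, 0.1867, 0.0504]
tool_rot: [-0.458, -3.108, 0.0]
force: [0.3, -0.6, -0.3]
grip_width: 0.0001
t 27.0 tcp [0.5148 0.1867 0.0504] d_tool [-0.0009 -0.0004  0.0024] turn/90 [-0.     -0.     -0.0017] F [ 0.3 -0.6 -0.3]
wrist 1389 angle -0.008 z@hinge 0.069 z@-.04 0.0682
side 58 angle -0.017 z@hinge 0.0693 z@-.04 0.0678
```

```bash
python3 -m jog '[0,0,0.001,0,0,0,0,0,0.001,0,0,0,0,0,0.001,0,0,0,0,0,0.0005,0,0,0,0,0,0,0,0,0,0,0,0,0,0,0,0,0,0,0,0,0,0,0,0,0,0,0,0,0,0,0,0,0,0,0,0,0,0,0]'
python3 -m jog '[0,0,-0.002,0,0,0,0,0,-0.005,0,0,0,0,0,-0.03,0,0,0,0,0,-0.04,0,0,0,0,0,-0.04,0,0,0,0,0,-0.04,0,0,0,0,0,0,0,0,0,0,0,0,0,0,0,0,0,0,0,0,0,0,0,0,0,0,0]'
python3 p.py | sed 's/np.float64//g'
```

```text
t: 28.1
tcp_pos: [0.5149, 0.1868, 0.0477]
tool_rot: [0.458, 3.108, 0.001]
force: [-4.3, -1.0, 8.4]
grip_width: 0.0001
t: 29.1
tcp_pos: [0.514, 0.1865, 0.2024]
tool_rot: [-0.458, -3.106, 0.003]
force: [0.5, 0.3, 0.1]
grip_width: 0.0001
t 29.1 tcp [0.514  0.1865 0.2024] d_tool [0.0002 0.0003 0.1424] turn/90 [-0.0012 -0.0013 -0.0016] F [0.5 0.3 0.1]
wrist L [(-0.04, (0.0689)), (-0.02, (0.0687)), (0, (0.0689)), (0.02, (0.0689)), (0.04, (0.069))]
wrist M [(-0.04, (0.0631)), (-0.02, (0.0631)), (0, (0.0631)), (0.02, (0.0632)), (0.04, (0.0632))]
side L [(-0.04, (0.069)), (-0.02, (0.0694)), (0, (0.0683)), (0.02, (0.0694)), (0.04, (0.068))]
side M [(-0.04, (0.0639)), (-0.02, (0.0636)), (0, (0.0626)), (0.02, (0.0632)), (0.04, (0.0639))]
```

Both covers are now flush (L 68.7–69.0 mm, M 63.1–63.2 mm). On to the button.

```bash
python3 -m jog '[-0.0063,-0.0448,0,0,0,0,-0.0063,-0.0448,0,0,0,0,-0.0063,-0.0448,0,0,0,0,-0.0063,-0.0448,0,0,0,0,-0.0063,-0.0448,0,0,0,0,-0.0063,-0.0448,0,0,0,0,-0.0063,-0.0448,0,0,0,0,-0.0063,-0.0448,0,0,0,0,-0.0063,-0.0448,0,0,0,0,-0.0063,-0.0448,0,0,0,0]'
python3 - <<'E'
from h import *
to(np.array([.430,-.3665,.2]),-.29)
out=[]
for cam in('wrist','top'):
    c=snap(cam,'b'+cam); K,R,t=c['intrinsics'],c['R'],c['t']
    U,V=np.meshgrid(np.arange(640),np.arange(400)); W=(np.stack([U*1.,V*1.,np.ones_like(U)],-1)@np.linalg.inv(K).T*c['depth'][...,None]-t)@R
    m=(c['depth']>0)&(np.hypot(W[...,0]-.43,W[...,1]+.3665)<.05)&(W[...,2]>.03)&(W[...,2]<.085)
    w=W[m]
    if len(w): print(cam,len(w),np.histogram(w[:,2],np.arange(.03,.086,.004)))
    for lo,hi in((.0535,.060),(.0615,.068)):
        q=w[(w[:,2]>lo)&(w[:,2]<hi)]
        if len(q)>5: print(lo,len(q),'med',np.median(q,0).round(4),'mid',((q.max(0)+q.min(0))/2).round(4),np.ptp(q,0).round(4))
a=ld('bwrist')['pixels'][:,:,::-1]; cv2.imwrite('pics/v10.png',a)
E
```

```text
t: 30.2
tcp_pos: [0.4452, -0.262, 0.2036]
tool_rot: [-0.457, -3.108, -0.0]
force: [1.4, 0.3, -1.0]
grip_width: 0.0003
t 30.2 tcp [ 0.4452 -0.262   0.2036] d_tool [-0.0156 -0.1045  0.0036] turn/90 [ 0.     -0.0002 -0.0015] F [ 1.4  0.3 -1. ]
wrist 5726 (array([  31,   64,  103, 3513,  269,   63,  745,   66,   89,  783,    0,
          0,    0]), array([0.03 , 0.034, 0.038, 0.042, 0.046, 0.05 , 0.054, 0.058, 0.062,
       0.066, 0.07 , 0.074, 0.078, 0.082]))
0.0535 791 med [ 0.4258 -0.3606  0.0564] mid [ 0.4311 -0.3694  0.0567] [0.0515 0.0515 0.0064]
0.0615 687 med [ 0.4301 -0.3677  0.0672] mid [ 0.4309 -0.369   0.0648] [0.0354 0.0349 0.0063]
top 75 (array([ 7,  4,  8, 31, 21,  4,  0,  0,  0,  0,  0,  0,  0]), array([0.03 , 0.034, 0.038, 0.042, 0.046, 0.05 , 0.054, 0.058, 0.062,
       0.066, 0.07 , 0.074, 0.078, 0.082]))
```

View pics/v10.png

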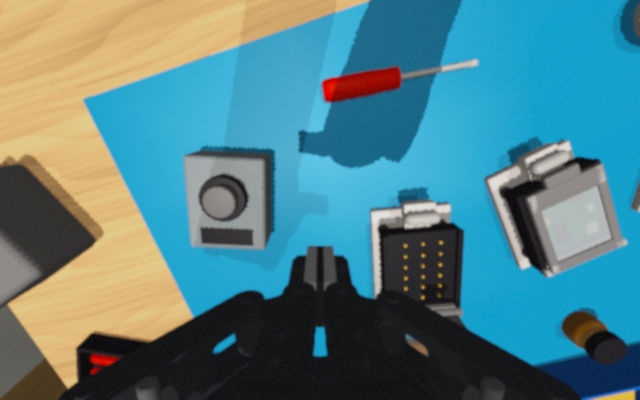

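View 10: the button (centre ~(223,197)) is clear. Its measured centre is (0.431, -0.369), with a 35 mm diameter. The covers at right are shut, and the spare stands open.

```bash
python3 -m jog '[-0.00425,-0.0267,0,0,0,0,-0.00425,-0.0267,0,0,0,0,-0.00425,-0.0267,0,0,0,0,-0.00425,-0.0267,0,0,0,0,0,0,0.04,0,0,0,0,0,0.04,0,0,0,0,0,0.04,0,0,0,0,0,0.025,0,0,0,0,0,0,0,0,0,0,0,0,0,0,0]'
python3 -c "
from h import *
to(np.array([.431,-.369,.043]),-.29)"
```

```text
t: 31.3
tcp_pos: [0.4313, -0.3676, 0.0591]
tool_rot: [-0.458, -3.107, 0.0]
force: [0.9, -0.4, 0.6]
grip_width: 0.0
t 31.3 tcp [ 0.4313 -0.3676  0.0591] d_tool [-0.0001 -0.0015  0.0161] turn/90 [-0.0002 -0.0006 -0.0017] F [ 0.9 -0.4  0.6]
```

```bash
python3 -m jog '[0,0,0.004,0,0,0,0,0,0.004,0,0,0,0,0,0.004,0,0,0,0,0,0.002,0,0,0,0,0,0.001,0,0,0,0,0,0.001,0,0,0,0,0,0.001,0,0,0,0,0,0.001,0,0,0,0,0,0.001,0,0,0,0,0,0,0,0,0]'
```

```text
t: 32.3
tcp_pos: [0.4319, -0.3678, 0.0403]
tool_rot: [0.458, 3.107, -0.001]
force: [1.7, 0.4, 6.0]
grip_width: -0.0001
```

```bash
python3 -m jog '[0,0,0.001,0,0,0,0,0,0.001,0,0,0,0,0,0.001,0,0,0,0,0,0,0,0,0,0,0,0,0,0,0,0,0,0,0,0,0,0,0,0,0,0,0,0,0,0,0,0,0,0,0,0,0,0,0,0,0,0,0,0,0]'
```

```text
t: 33.3
tcp_pos: [0.4321, -0.368, 0.0398]
tool_rot: [0.458, 3.105, 0.001]
force: [-6.9, 9.1, 31.5]
grip_width: 0.0002
```

Run:
```python
from h import *
for cam in('wrist','side'):
    c=snap(cam,'c'+cam); K,R,t=c['intrinsics'],c['R'],c['t']
    U,V=np.meshgrid(np.arange(640),np.arange(400)); W=(np.stack([U*1.,V*1.,np.ones_like(U)],-1)@np.linalg.inv(K).T*c['depth'][...,None]-t)@R
    r=np.hypot(W[...,0]-.431,W[...,1]+.369)
    for a,b in((0,.010),(.010,.014),(.014,.0175),(.019,.025),(.028,.04)):
        m=(c['depth']>0)&(r>a)&(r<b)&(W[...,2]>.03)&(W[...,2]<.09); print(cam,a,b,m.sum(),np.percentile(W[m][:,2],[10,25,50,75]).round(4) if m.any() else '')
cv2.imwrite('pics/v11.png',cv2.resize(ld('cwrist')['pixels'][100:300,200:440,::-1],(720,600)))
print(arm.sense()['force'])
```

```text
wrist 0 0.01 997 [0.0603 0.0675 0.0762 0.0837]
wrist 0.01 0.014 1060 [0.0599 0.0604 0.0678 0.0803]
wrist 0.014 0.0175 809 [0.058  0.0591 0.0598 0.0605]
wrist 0.019 0.025 1915 [0.0557 0.0561 0.0565 0.0569]
wrist 0.028 0.04 5590 [0.0438 0.0442 0.0446 0.045 ]
side 0 0.01 31 [0.0586 0.0593 0.0603 0.0629]
side 0.01 0.014 108 [0.0598 0.0608 0.0705 0.0766]
side 0.014 0.0175 78 [0.0565 0.0577 0.0593 0.0607]
side 0.019 0.025 229 [0.0477 0.0536 0.0558 0.0568]
side 0.028 0.04 515 [0.0428 0.0437 0.0446 0.0455]
[-6.5863417   9.3428128  31.43859095]
```

View pics/v11.png

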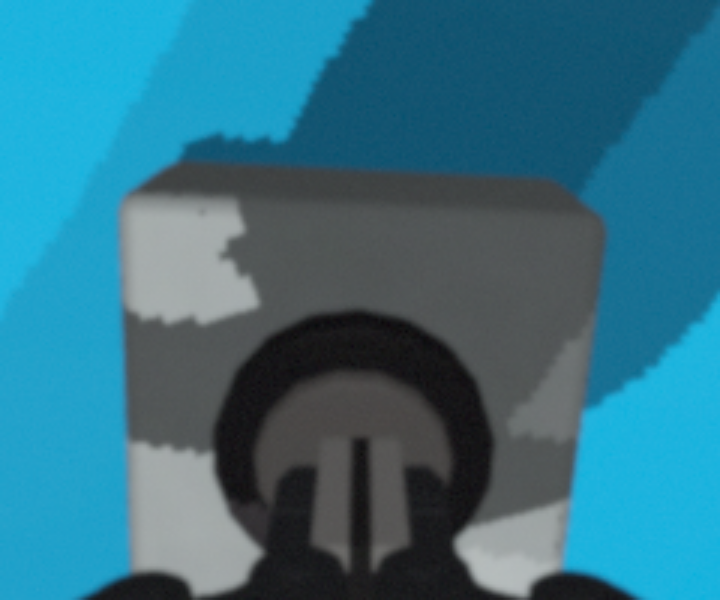

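View 11: the fingers are on the button. Its face went from ~67 to ~60 mm, the full 7 mm travel, and it sits on its stop. Releasing.

```bash
python3 -m jog '[0,0,-0.003,0,0,0,0,0,-0.005,0,0,0,0,0,-0.02,0,0,0,0,0,-0.04,0,0,0,0,0,-0.04,0,0,0,0,0,-0.04,0,0,0,0,0,0,0,0,0,0,0,0,0,0,0,0,0,0,0,0,0,0,0,0,0,0,0]'
python3 p.py | sed 's/np.float64//g'
python3 - <<'E'
from h import *
c=snap('wrist','d'); K,R,t=c['intrinsics'],c['R'],c['t']
U,V=np.meshgrid(np.arange(640),np.arange(400)); W=(np.stack([U*1.,V*1.,np.ones_like(U)],-1)@np.linalg.inv(K).T*c['depth'][...,None]-t)@R
r=np.hypot(W[...,0]-.431,W[...,1]+.369); m=(c['depth']>0)&(r<.015)&(W[...,2]<.09); print('button',np.median(W[m][:,2]) if m.any() else None)
s=snap('side','e')['pixels'][:,:,::-1]; cv2.imwrite('pics/v12.png',cv2.resize(s[100:400,160:480],(640,600)))
E
```

```text
t: 34.4
tcp_pos: [0.4307, -0.3669, 0.1833]
tool_rot: [-0.457, -3.105, -0.002]
force: [-0.2, -0.2, -0.5]
grip_width: -0.0001
t 34.4 tcp [ 0.4307 -0.3669  0.1833] d_tool [0.0798 0.5539 0.1239] turn/90 [ 0.0004 -0.0019 -0.0016] F [-0.2 -0.2 -0.5]
wrist L [(-0.04, None), (-0.02, None), (0, None), (0.02, None), (0.04, None)]
wrist M [(-0.04, None), (-0.02, None), (0, None), (0.02, None), (0.04, None)]
side L [(-0.04, None), (-0.02, None), (0, (0.0688)), (0.02, (0.0684)), (0.04, (0.0695))]
side M [(-0.04, (0.0637)), (-0.02, (0.0635)), (0, (0.0633)), (0.02, (0.0632)), (0.04, (0.0647))]
button 0.06763165627004222
```

View pics/v12.png

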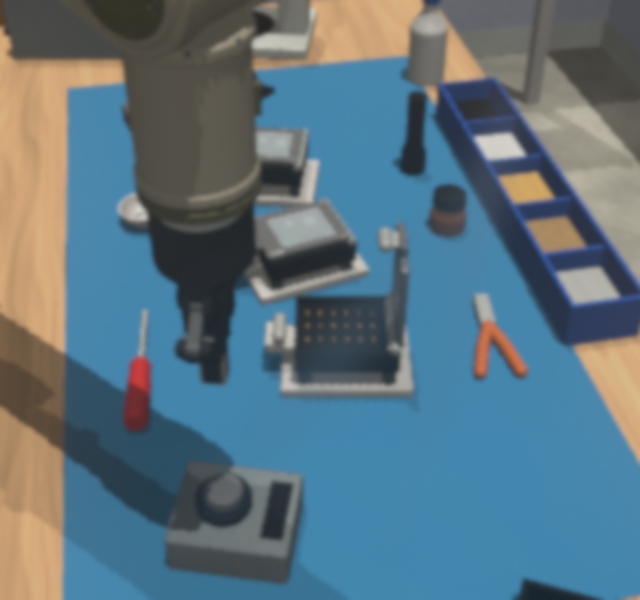

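The last view shows both loaded covers flat, the spare upright, the button up (67.6 mm in depth, as before the press), the bystanders in place and the arm clear. Handing in.

```bash
python3 -c "
from workcell import arm
print(arm.sign_off())"
```

```text
the job is handed in; nothing more can be done
None
```

I shut both loaded covers, pressed the start button fully down and let it come up again, then handed the job in at about 34.5 s of the 67 s allowed. No verdict was reported.

**Covers:** Each was swung over from behind with shut fingers and pressed until its catch snapped, with readings of at most about 13 N. After the first press the left cover came back to about 0.045 rad, so I pressed it again after closing the middle one. With the arm lifted off before the button press, both measured flat to within 0.3 mm. After the button press the side camera saw only part of the left cover. What it saw of both covers was still at the closed height, with about 1.5 mm of noise.

**Start button:** Its top dropped the full 7 mm, from about 67 to 60 mm, with about 33 N at the stop. It was back at its starting height after release.

**Spare and bench:** The last picture shows the spare cover upright, the bystanders apparently in place and the arm clear. I judged the bystanders by eye and did not measure their positions.

**Disagreements:**
- The fingertips touched about 20 mm above the reported tool point. I measured this on the first cover and allowed for it afterwards.
- The button top measured about 67 mm above the bench, where the description says 64 mm.

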